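# Chase the ring-nut thread of a hub shell with a tap

## Robot

A 6-joint arm with a two-finger parallel gripper is mounted at the origin on the work surface. World frame = base frame: x ahead of the robot, y to its left, z up, the work surface at z = 0. Lengths are in m, angles in degrees, forces in N, time in s.
With the tool pointing down it reaches from about 0.4 to 0.825 m from the base axis. Payload 7 kg.
Tool frame: the origin (TCP) lies at the very end of the fingers, on their centre line; the grasp point (between the pads) lies 19 mm behind it; z points along the fingers, y is the line along which they close (so a half turn about z gives the same grasp; the last joint's range is limited). The gripper opens to 88 mm and grips with 3 to 60 N. Pads are 19 mm wide; open, the fingers measure 130 mm over their backs; the gripper's body (78 mm by 193 mm) begins 47 mm behind the grasp point.
Start: joints at [-57.748, 20.546, 0.682, 0, -70.136, -16.507], TCP at [0.183, -0.65, 0.227] pointing down, gripper open.
Joint ranges: [-176.03, 176.03], [-82.01, 121.73], [-58.28, 71.71], [-173.87, 95.51], [-174.79, -0.11], [-173.66, 173.66]. Speed limits (degrees/s): [136.94, 136.94, 172.46, 180, 180, 180].

## Interface

Orientations are given as [roll, pitch, yaw] about the fixed x, y, z axes, in that order (R = Rz(yaw) Ry(pitch) Rx(roll)).
In Python, from plant import ctrl gives the robot as it stands.
- The arm moves only by the tool carry_out, never from a script. Its argument "deltas" is a list that holds one entry, the list of rows, each a list of 5 numbers: the shift along the tool's x, y, z scaled (see below), then the turn about the tool's z scaled (see below), then the opening, from -1 (shut) to 1 (fully open). A call has 1 to 5 rows; each row is the pose to reach, as a shift and turn from the pose commanded when the call began, along the tool's axes at that moment, turning the shorter way round; what a row does not reach only later rows make up. The controller multiplies each number of a shift by 20 cm and each number of a turn by 2 pi rad. A row lasts 1/10 s, in which the tool goes at most 50 mm and 8.59 degrees, less where a joint would pass 70% of its speed; a pose out of reach is approached as far as the arm can. A call with a number of a shift or a turn outside -1 to 1 is refused whole. A call with a gripper value outside its range is refused whole. The fingers move at their own pace and stop on an object; the grip force is fixed at half the most. Time passes only in rows, so rows that repeat a pose let the fingers close. It gives the time, the measured TCP pose, the force, the opening and the grip force at its end, in the units of the state.
- ctrl.get_obs(): the state, without advancing time (a new reading comes with each control period).
- ctrl.snapshot(name): name is "scene" or "top" or "wrist"; returns a dict with "color" (384x512x3 uint8, red, green, blue), "camera_matrix" (3x3 intrinsics, pixels), "k1" (the pictures are not rectified: a ray, as slopes to the right and down, at radius r is drawn at 1 + k1 r^2 times it, then the intrinsics apply), "R" (3x3) and "t" (3): a world point X has camera coordinates R X + t. Camera axes: x right, y down, z forward; pixel columns grow to the right and rows downward; lengths in m; the calibration is good to about 2 mm. A picture is of the moment at which its call begins. There is no depth.
- ctrl.close_job(): hands the job in; it is judged then, once.
Trained networks look in a picture, given as the dict that the camera call returned (one of the last four; its "shot" number tells which), for a name from the list of things; names that differ only in an ending like _2 or _b are one class to them, and where a whole thing is asked for, a point or a joint stands for the part that bears it (a point fixed in the world has none). Each returns a list of dicts, best first, with "p" (0 to 1); they miss things now and then, are a little off and sometimes report something else, mostly with a low value. They report only what shows in the picture. A call takes as long as a camera call.
- ctrl.search_frame(picture, name): "centre" ([column, row] in pixels, amid what is visible of it).
- ctrl.silhouettes(picture, name): "mask" (384x512 bool, what is visible of it) and "centre" ([column, row] in pixels, amid what is visible of it).
- ctrl.spot_point(picture, name): "centre" ([column, row] in pixels: a listed point, or the origin of a listed thing).
The state is a dict: "clock": time; "joint_pos": joint angles; "qvel": joint speeds; "tau": joint torques, N m; "tool_pos": TCP position; "orientation": TCP orientation; "force": force on the tool from outside, world axes, zero at the start; "moment": the same for the moment, N m; "opening": finger opening in m; "gripper_force": force on a finger pad.
Only numpy, scipy, OpenCV 4.12 (cv2) and the standard library are available. Lean on these libraries where they do the work, as an engineer would, in place of code of your own. Each camera call takes 0.05 s, during which the arm holds its last target. There are 200 camera calls.

## Task

The thread-cleaning tap is already started in the hub shell in the vice: set the T-handle driver into the slot of its drive head and run the tap clockwise (seen from above) to the bottom, half a turn forward then a quarter turn back, again and again. Feel for the bottom and stop there with a light, firm nip without straining the tap, then back it off a quarter turn and leave the driver sitting in the tap, let go. Do not disturb the other hub parts on the bench.

Things in the scene. Friction and masses are not known exactly. Their poses are not given: they have to be found in the camera images.
- hub: Bicycle hub shell, 62 mm across its flange and 80 mm tall, standing upright with its threaded end up in a low grey drill vice that is fixed to the bench (vice 200 mm long along x, 96 to 130 mm wide, 50 mm high; its screw sticks out to -x up to 150 mm from the origin). The origin lies on the hub's axis at bench level; the hub's top face is 104 mm above the bench. The tap stands in it on the same axis.
- slot (a point): Centre of the top face of the tap's drive head, on the tap's axis, 143 mm above the bench at the start (the tap sinks 1.5 mm a turn). The head is a dark steel disc, 36 mm in diameter and 18 mm tall on a slimmer shank. A straight cross slot 12 mm wide and 9 mm deep runs right across it along this point's x axis; in its middle a 12.6 mm bore goes on 27 mm deeper than the slot's floor. z points up.
- tap (a joint): Turn of the tap in the thread, rad; 0 to 0.25 at the start, grows as the tap is turned clockwise seen from above (which drives it down). Steady drag of about 0.3 N m either way. It comes up hard against the end of the thread somewhere between 3.9 and 4.6, different every time, which can only be felt.
- head (a joint): Slight elastic twist of the tap's shank, rad: drive head relative to the threaded part, positive when driven clockwise. It springs at 8 N m per rad (0.04 when running, 0 when let go). A nip of 0.6 to 0.9 N m (0.075 to 0.11) shows the bottom; beyond 1.2 N m (0.15) the tap is strained.
- driver: Steel T-handle driver, 0.42 kg, loose, standing upright in the wooden block. The origin is the tip of its round pilot (10 mm diameter, 26 mm long, tapered tip), z points up along the shank, x along the T-bar and also along the drive key. The key is 34 mm long, 10 mm wide (7.5 mm at its lower edge), from 26 to 34 mm above the origin; above it are a collar of 35 mm diameter (34 to 42 mm), an 18 mm shank, and the head at 80 to 108 mm. Half a turn makes no difference.
- driver_head (a point): Centre of the driver's head block, 94 mm above the driver's origin: 26 mm along x, 24 mm along y between two flat faces, 28 mm tall. The T-bar, 12 mm in diameter, comes out of it along +x and -x, 182 mm from end to end. Grasp across the flats (along y) from above, or push the bar's ends.
- driver_collar (a point): Underside of the driver's collar, on its axis, 34 mm above its origin; it rests on the top face of the tap's drive head (point slot) when the key is fully home in the slot.
- block: Fixed wooden tool block 100 x 75 x 38 mm, origin under its centre; the driver's pilot stands in a 13 mm hole in its middle and the key rests on its top.
- ratchet_a: Bystander: toothed steel ratchet ring, 41 mm across, 7 mm high, lying on the bench; origin under its centre.
- ratchet_b: Bystander: toothed steel ratchet ring, 41 mm across, 7 mm high, lying on the bench; origin under its centre.
- freehub: Bystander: freehub body, 43 mm across its top flange, 36 mm high, standing on the bench; origin under its centre.
- sleeve: Bystander: thin steel spacer sleeve, 21 mm across, 15 mm high, standing on the bench; origin under its centre.

How it is judged (in metres and radians):
On the way, in this order (a step that is already met when the one before it is completed fails the run):
1. the driver's key is home in the tap's slot (collar within 3 mm of the head's top face) (distance between driver_collar and slot below 0.003 m and angle between the z axis of driver and the z axis of slot, either way round below 0.08 rad), for 0.1 s.
2. the tap is turned about half a turn forward (joint tap between 2.6 and 3.75) (value of joint tap between 2.6 and 3.75 rad), for 0.1 s.
3. it is turned back about a quarter turn (joint tap between 0.9 and 2.1) (value of joint tap between 0.9 and 2.1 rad), for 0.1 s.
4. it is nipped against the bottom of the thread (joint tap above 3.8, standing, with a twist above 0.065: about 0.5 N m) (value of joint tap above 3.8 rad and value of joint head above 0.065 rad and velocity of joint tap below 0.1 rad/s), for 0.1 s.
At the end, for the whole second after the job is handed in: The tap has been backed off the bottom by about a quarter turn (joint tap between 1.8 and 3.55) and carries no twist (under 0.04 rad); the driver is at rest in the tap, upright within 0.08 rad, its key fully home (collar within 3 mm of the head's top face) (all of step 1 and value of joint tap between 1.8 and 3.55 rad and value of joint head between -0.04 and 0.04 rad and linear speed of driver below 0.02 m/s); the robot touches nothing.
It fails at once if the tap is strained: its shank twisted more than 0.15 rad (1.2 N m), either way (value of joint head above 0.15 rad or value of joint head below -0.15 rad).
It fails at once if another hub part is moved more than 20 mm (distance of any of ratchet_a, ratchet_b, freehub, sleeve from where it was at the start of the episode above 0.02 m).
It fails at once if the driver is dropped or knocked over (tilted more than 0.5 rad) (angle between driver's own z axis and vertical above 0.5 rad).
It also fails if it takes over 72 s, if anything falls off the work surface, if the arm or the gripper's body presses on something with over 40 N, if the wrist force passes 120 N, or if a joint passes its speed limit or range.

## Working session

There is one attempt and no reset: what is moved stays moved. The work goes in short steps, Python scripts to look and compute and a tool call to move; the robot and the scene stay as the last step left them, time stands still between calls to the robot, and variables do not carry over. Pictures are saved under pics/ and viewed, at most 10 in all, crops included, and the job is handed in when it is done.

Besides the shell and the picture viewer there is one more tool, called by a JSON object that holds its "op" and its "data", one argument or row to a line. carry_out: Moves the arm, as the interface text tells. Its arguments: {"type":"object","properties":{"deltas":{"type":"array"}},"required":["deltas"]}

```bash
mkdir -p pics
cat > h.py <<'E'
import numpy as np, cv2
from plant import ctrl
def ray(s,px):
    K=np.array(s["camera_matrix"]);k=s["k1"]
    d=np.array([(px[0]-K[0,2])/K[0,0],(px[1]-K[1,2])/K[1,1]]);u=d.copy()
    for _ in range(20): u=d/(1+k*(u@u))
    R=np.array(s["R"]);return -R.T@np.array(s["t"]), R.T@np.array([u[0],u[1],1])
def onz(s,px,z):
    c,d=ray(s,px);return c+d*(z-c[2])/d[2]
def proj(s,X):
    c=np.array(s["R"])@np.array(X)+np.array(s["t"]);u=c[:2]/c[2];u=u*(1+s["k1"]*(u@u));K=np.array(s["camera_matrix"])
    return np.array([K[0,0]*u[0]+K[0,2],K[1,1]*u[1]+K[1,2]])
def save(s,n): cv2.imwrite("pics/"+n,s["color"][:,:,::-1])
def tri(a,pa,b,pb):
    c1,d1=ray(a,pa);c2,d2=ray(b,pb);A=np.stack([d1,-d2],1);l=np.linalg.lstsq(A,c2-c1,rcond=None)[0]
    p,q=c1+d1*l[0],c2+d2*l[1];return (p+q)/2,np.linalg.norm(p-q)
E
python3 - <<'E'
from h import *
np.set_printoptions(precision=4,suppress=True)
H=dict(driver=.012+.0,driver_head=.106,driver_collar=.046,slot=.143,hub=0,block=0,ratchet_a=0,freehub=0,sleeve=0)
S={n:ctrl.snapshot(n) for n in("top","scene")}
im=np.vstack([S["top"]["color"],S["scene"]["color"]])
cv2.imwrite("pics/a.png",cv2.resize(im[:,:,::-1],(400,600)) if 0 else S["top"]["color"][:,:,::-1]);save(S["scene"],"b.png")
P={}
for n,s in S.items():
    for k,z in H.items():
        r=ctrl.spot_point(s,k)[:2]
        P[n,k]=r
        print(n,k,[(round(q["p"],2),np.round(q["centre"]),onz(s,q["centre"],z)) for q in r])
for k in H:
    if P["top",k] and P["scene",k]: print(k,*tri(S["top"],P["top",k][0]["centre"],S["scene"],P["scene",k][0]["centre"]))
print(ctrl.get_obs())
E
```

```text
top driver [(0.9, array([345., 224.]), array([ 0.5254, -0.2602,  0.012 ]))]
top driver_head [(0.57, array([354., 219.]), array([ 0.5261, -0.2582,  0.106 ]))]
top driver_collar [(0.9, array([350., 225.]), array([ 0.5176, -0.2644,  0.046 ]))]
top slot [(0.69, array([243., 204.]), array([0.5599, 0.01  , 0.143 ]))]
top hub [(0.85, array([244., 216.]), array([0.5507, 0.0075, 0.    ]))]
top block [(0.61, array([346., 226.]), array([ 0.5192, -0.2651,  0.    ]))]
top ratchet_a [(0.62, array([302., 162.]), array([ 0.6975, -0.1527,  0.    ])), (0.62, array([365., 177.]), array([ 0.6545, -0.3248,  0.    ]))]
top freehub [(0.49, array([132., 258.]), array([0.4439, 0.3051, 0.    ]))]
top sleeve [(0.73, array([244., 205.]), array([0.5814, 0.0092, 0.    ])), (0.5, array([144., 188.]), array([0.6315, 0.2797, 0.    ]))]
scene driver [(0.92, array([169., 201.]), array([ 0.5263, -0.255 ,  0.012 ]))]
scene driver_head [(0.64, array([164., 169.]), array([ 0.5193, -0.2582,  0.106 ]))]
scene driver_collar [(0.59, array([166., 188.]), array([ 0.5172, -0.2634,  0.046 ])), (0.25, array([277., 182.]), array([ 
[... 791 characters left out ...]
 [ 0.5197 -0.2654 -0.0067] 0.002515943944592392
ratchet_a [ 0.6982 -0.1508 -0.0044] 0.005080803488106785
freehub [0.4437 0.3031 0.0032] 0.002112843477744641
sleeve [0.6171 0.1472 0.0417] 0.28874446663724346
{'clock': 1.0, 'joint_pos': array([-57.7472,  20.5428,   0.6808,   0.0012, -70.137 , -16.5039]), 'qvel': array([-0.0362,  0.0947, -0.0195, -0.0958,  0.0338, -0.022 ]), 'tau': array([ -0.0015, -58.2394,  29.3308,   7.0026,   0.0126,  -0.    ]), 'tool_pos': array([ 0.1831, -0.6496,  0.2266]), 'orientation': array([-179.9987,   -0.0008, -164.2507]), 'force': array([ 0.0466,  0.2094, -0.1051]), 'moment': array([ 0.0147, -0.0464, -0.0111]), 'gripper_force': 0.0, 'opening': 0.08772321191237771}
```

Run:
```python
import cv2
a=cv2.imread("pics/a.png")[120:290,100:400];b=cv2.imread("pics/b.png")[140:290,100:440]
import numpy as np
a=cv2.resize(a,(600,340));b=cv2.resize(b,(600,260))
cv2.imwrite("pics/c.png",np.vstack([a,b]))
```

```text
(no output)
```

View pics/c.png

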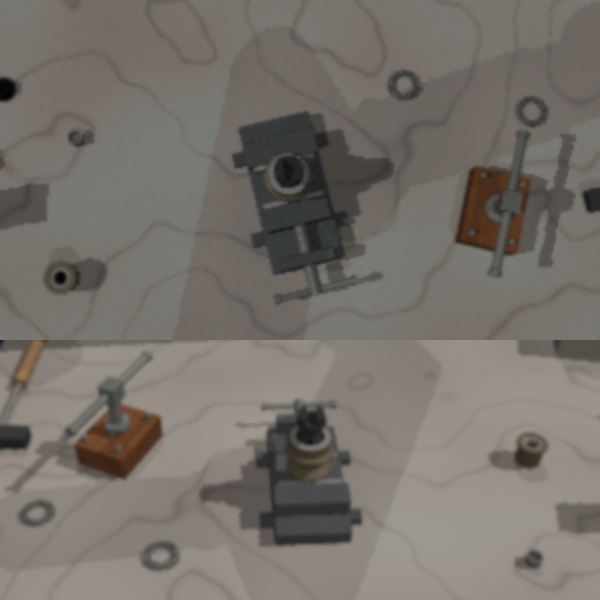

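{"op": "carry_out", "data": {
  "deltas": [
    [[-0.725,0.476,0,0,1],[-0.725,0.476,0,0,1],[-0.725,0.476,0,0,1],[-0.725,0.476,0,0,1]]
  ]
}}

```text
clock: 1.4
tool_pos: [0.2987, -0.5163, 0.2269]
orientation: [-180.0, 0.0, -164.2]
force: [0.2, -0.8, 0.8]
opening: 0.0879
gripper_force: 0.0
```

{"op": "carry_out", "data": {
  "deltas": [
    [[-0.725,0.476,0,0,1],[-0.725,0.476,0,0,1],[-0.725,0.476,0,0,1],[-0.725,0.476,0,0,1]]
  ]
}}

```text
clock: 1.8
tool_pos: [0.4126, -0.3851, 0.2269]
orientation: [-180.0, 0.1, -164.1]
force: [-0.8, -1.6, 0.4]
opening: 0.0875
gripper_force: 0.0
```

{"op": "carry_out", "data": {
  "deltas": [
    [[-0.725,0.476,0,0.076,1],[-0.725,0.476,0,0.076,1],[-0.725,0.476,0,0.076,1],[-0.725,0.476,0,0.076,1],[-0.725,0.476,0,0.076,1]]
  ]
}}

```text
clock: 2.3
tool_pos: [0.5268, -0.2539, 0.2265]
orientation: [180.0, 0.0, 168.5]
force: [-0.6, -0.4, 0.6]
opening: 0.0878
gripper_force: 0.0
```

Run:
```python
from h import *
np.set_printoptions(precision=4,suppress=True)
s=ctrl.snapshot("wrist");o=ctrl.get_obs();print(o["clock"],o["tool_pos"],o["orientation"],o["joint_pos"])
save(s,"d.png");print(proj(s,[.524,-.257,.106]))
for k,z in(("driver_head",.106),("driver_collar",.046),("slot",.143)):
    for q in ctrl.spot_point(s,k)[:2]: print(k,q["p"],q["centre"],onz(s,q["centre"],z))
```

```text
2.35 [ 0.5255 -0.2551  0.2264] [179.997   -0.0073 168.5558] [ -6.7244  12.0633 -11.1415  -0.0039 -66.8022 -94.7182]
[245.9157 183.0798]
driver_head 0.8 [245.0, 181.7] [ 0.5226 -0.2575  0.106 ]
driver_collar 0.64 [244.4, 169.4] [ 0.5245 -0.2595  0.046 ]
```

View pics/d.png

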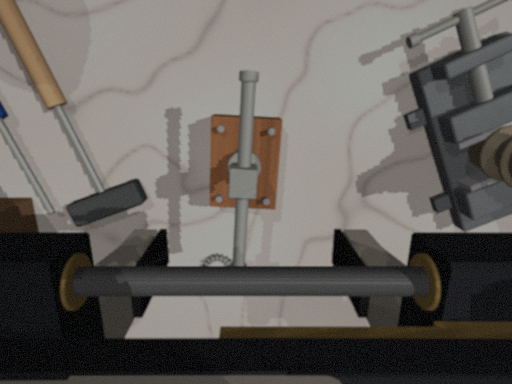

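```bash
cat > ang.py <<'E'
from h import *
np.set_printoptions(precision=4,suppress=True)
E
python3 - <<'E'
from ang import *
s=ctrl.snapshot("wrist")
a=onz(s,(248.5,76),.106);b=onz(s,(240,255),.106);print(a,b,np.degrees(np.arctan2(*(a-b)[1::-1])))
t=ctrl.snapshot("top");a=onz(t,(361.5,187.5),.106);b=onz(t,(347.5,256),.106);print(a,b,(a+b)/2,np.degrees(np.arctan2(*(a-b)[1::-1])))
for q in ctrl.spot_point(s,"driver_head")[:1]: print(q["centre"],onz(s,q["centre"],.106))
o=ctrl.get_obs();print(o["tool_pos"])
m=ctrl.silhouettes(t,"driver")[0]["mask"];y,x=np.nonzero(m);print(len(x))
E
```

```text
[ 0.4333 -0.2397  0.106 ] [ 0.5895 -0.2803  0.106 ] 165.4382190422091
[ 0.6029 -0.2828  0.106 ] [ 0.4364 -0.2379  0.106 ] [ 0.5197 -0.2603  0.106 ] -15.083384419302154
[244.6, 185.1] [ 0.5226 -0.2617  0.106 ]
[ 0.5237 -0.2576  0.2267]
144
```

{"op": "carry_out", "data": {
  "deltas": [
    [[0.004,-0.011,0.35,0.009,1],[0.004,-0.011,0.6,0.009,1],[0.004,-0.011,0.7,0.009,1],[0.004,-0.011,0.7,0.009,1]]
  ]
}}

```text
clock: 3.1
tool_pos: [0.5188, -0.2584, 0.0814]
orientation: [-180.0, -0.6, 165.0]
force: [-0.2, 0.1, -0.3]
opening: 0.0878
gripper_force: 0.0
```

{"op": "carry_out", "data": {
  "deltas": [
    [[0,0,0,0,-1],[0,0,0,0,-1],[0,0,0,0,-1],[0,0,0,0,-1],[0,0,0,0,-1]]
  ]
}}

```text
clock: 3.6
tool_pos: [0.5236, -0.2588, 0.0877]
orientation: [180.0, 0.1, 165.1]
force: [0.2, 0.1, -0.2]
opening: 0.0532
gripper_force: 0.0
```

{"op": "carry_out", "data": {
  "deltas": [
    [[0,0,0,0,-1],[0,0,0,0,-1],[0,0,0,0,-1],[0,0,0,0,-1],[0,0,0,0,-1]]
  ]
}}

```text
clock: 4.1
tool_pos: [0.5231, -0.2587, 0.0865]
orientation: [180.0, -0.0, 165.1]
force: [0.4, 0.6, 0.7]
opening: 0.024
gripper_force: 30.0
```

{"op": "carry_out", "data": {
  "deltas": [
    [[0,0,-0.2,0,-1],[0,0,-0.45,0,-1],[0,0,-0.7,0,-1],[0,0,-0.95,0,-1],[0,0,-0.95,0,-1]]
  ]
}}

```text
clock: 4.6
tool_pos: [0.5259, -0.26, 0.2842]
orientation: [-180.0, 0.7, 165.2]
force: [0.4, -0.5, -3.7]
opening: 0.024
gripper_force: 30.0
```

{"op": "carry_out", "data": {
  "deltas": [
    [[0.035,0.2,0,0,-1],[0.035,0.45,0,0,-1],[0.035,0.65,0,0,-1],[0.035,0.715,0,0,-1],[0.035,0.715,0,0,-1]]
  ]
}}

```text
clock: 5.1
tool_pos: [0.5529, -0.1167, 0.2753]
orientation: [180.0, -0.1, 165.3]
force: [0.6, -0.2, -3.8]
opening: 0.0239
gripper_force: 30.0
```

Run:
```python
from ang import *
s=ctrl.snapshot("wrist");o=ctrl.get_obs();print(o["clock"],o["tool_pos"],o["orientation"],o["joint_pos"],o["opening"],o["force"],o["moment"])
p=proj(s,[.56,.01,.143]);print(p)
for q in ctrl.spot_point(s,"slot")[:2]: print(q["p"],q["centre"],onz(s,q["centre"],.143))
for q in ctrl.search_frame(s,"tap")[:2]: print(q["p"],q["centre"],onz(s,q["centre"],.135))
x,y=p.astype(int)
a=cv2.resize(s["color"],(512,384));c=cv2.resize(s["color"][max(y-45,0):y+45,max(0,x-45):x+45],(384,384),interpolation=cv2.INTER_CUBIC)
cv2.imwrite("pics/e.png",np.hstack([cv2.resize(a,(416,384)),c])[:,:,::-1]);print(x-45,y-45)
```

```text
5.15 [ 0.5527 -0.1179  0.2755] [-179.9823   -0.104   165.2428] [   7.7838    8.6363   -8.9384   -0.0246  -72.5281 -112.5335] 0.023821724266765803 [ 0.0053 -0.0962 -3.4794] [-0.1322 -0.0491 -0.0256]
[387.2681 155.2321]
0.88 [382.7, 150.5] [0.5547 0.0066 0.143 ]
0.63 [378.0, 155.2] [0.56   0.0046 0.135 ]
342 110
```

View pics/e.png

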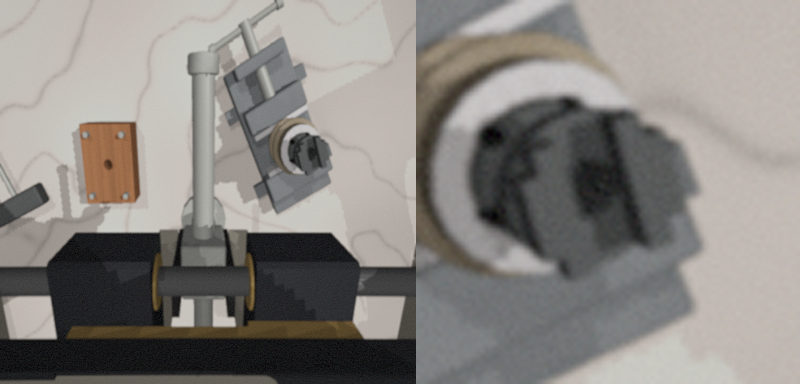

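Run:
```python
from ang import *
s=ctrl.snapshot("wrist")
for z in(.143,.134):
    a=onz(s,(387.9,135.8),z);b=onz(s,(396.8,167.4),z);print(a,b,np.degrees(np.arctan2(*(a-b)[1::-1])),onz(s,(384.4,152.7),z))
t=ctrl.snapshot("top")
# rectify onto world plane z=.143 from the wrist view: image x=-y, up=+x
g=np.zeros((384,384,2),np.float32)
for i in range(384):
    for j in range(384): g[i,j]=proj(s,[.557+(192-i)*.00015,.008+(192-j)*.00015,.143])
w=cv2.remap(s["color"],g,None,cv2.INTER_CUBIC)
for i in range(384):
    for j in range(384): g[i,j]=proj(t,[.557+(192-i)*.00015,.008+(192-j)*.00015,.143])
v=cv2.remap(t["color"],g,None,cv2.INTER_CUBIC)
im=np.hstack([w,v]);im=np.clip(im.astype(float)*2.0,0,255).astype(np.uint8)
cv2.imwrite("pics/f.png",im[:,:,::-1])
```

```text
[0.5428 0.0106 0.143 ] [0.5736 0.0144 0.143 ] -172.88863342002574 [0.5572 0.0054 0.143 ]
[0.5448 0.014  0.134 ] [0.5765 0.018  0.134 ] -172.88863342002574 [0.5596 0.0087 0.134 ]
```

View pics/f.png

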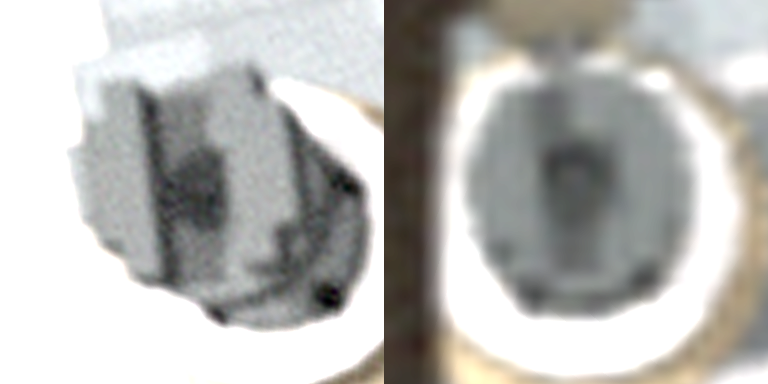

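{"op": "carry_out", "data": {
  "deltas": [
    [[0,0,0,-0.112,-1],[0,0,0,-0.112,-1],[0,0,0,-0.112,-1],[0,0,0,-0.112,-1],[0,0,0,-0.112,-1]]
  ]
}}

```text
clock: 5.85
tool_pos: [0.5527, -0.1198, 0.2764]
orientation: [180.0, -0.0, -154.3]
force: [-0.5, -0.2, -3.1]
opening: 0.0237
gripper_force: 30.0
```

{"op": "carry_out", "data": {
  "deltas": [
    [[0,0,0,-0.112,-1],[0,0,0,-0.112,-1],[0,0,0,-0.112,-1],[0,0,0,-0.112,-1],[0,0,0,-0.112,-1]]
  ]
}}

```text
clock: 6.35
tool_pos: [0.5527, -0.1198, 0.2764]
orientation: [180.0, -0.0, -114.0]
force: [0.5, 0.0, -3.5]
opening: 0.0239
gripper_force: 30.0
```

{"op": "carry_out", "data": {
  "deltas": [
    [[0,0,0,-0.112,-1],[0,0,0,-0.112,-1],[0,0,0,-0.112,-1],[0,0,0,-0.112,-1],[0,0,0,-0.112,-1]]
  ]
}}

```text
clock: 6.85
tool_pos: [0.5526, -0.1197, 0.2764]
orientation: [180.0, 0.0, -73.6]
force: [0.1, -0.8, -3.1]
opening: 0.0238
gripper_force: 30.0
```

{"op": "carry_out", "data": {
  "deltas": [
    [[0,0,0,-0.112,-1],[0,0,0,-0.112,-1],[0,0,0,-0.112,-1],[0,0,0,-0.112,-1],[0,0,0,-0.112,-1]]
  ]
}}

```text
clock: 7.35
tool_pos: [0.5526, -0.1198, 0.2764]
orientation: [180.0, 0.0, -33.3]
force: [0.1, -0.8, -3.6]
opening: 0.0238
gripper_force: 30.0
```

{"op": "carry_out", "data": {
  "deltas": [
    [[0,0,0,-0.112,-1],[0,0,0,-0.112,-1],[0,0,0,-0.112,-1],[0,0,0,-0.112,-1],[0,0,0,-0.112,-1]]
  ]
}}

```text
clock: 7.85
tool_pos: [0.5526, -0.1198, 0.2764]
orientation: [-180.0, 0.0, 7.0]
force: [-0.2, -0.2, -3.2]
opening: 0.0235
gripper_force: 30.0
```

```bash
cat > st.py <<'E'
from ang import *
def st():
    o=ctrl.get_obs();print(o["clock"],o["tool_pos"],o["orientation"],"j6",o["joint_pos"][5],"open",o["opening"],"F",o["force"],"M",o["moment"]);return o
def to(o,x,y,z,yaw):
    a=np.radians(o["orientation"][2]);p=np.array([x,y])-o["tool_pos"][:2]
    dy=(yaw-o["orientation"][2]+180)%360-180
    print("units",np.round([(p@[np.cos(a),np.sin(a)])/.2,(p@[np.sin(a),-np.cos(a)])/.2,(o["tool_pos"][2]-z)/.2,-dy/360],4))
E
python3 - <<'E'
from st import *
s=ctrl.snapshot("wrist");t=ctrl.snapshot("scene");o=st();to(o,.559,.0083,.2755,6.9)
print(proj(s,[.559,.0083,.143]))
for q in ctrl.spot_point(s,"slot")[:1]: print(q["p"],q["centre"],onz(s,q["centre"],.143))
for k in("driver","driver_collar"):
  print(k,[(q["p"],onz(t,q["centre"],.2+(.034 if "c" in k else 0))) for q in ctrl.spot_point(t,k)[:1]])
E
```

```text
7.95 [ 0.5526 -0.1197  0.2765] [-179.9978    0.016     6.7413] j6 89.13539728333097 open 0.02395481714685907 F [-0.5557  0.2217 -3.3193] M [-0.0942  0.124   0.0112]
units [ 0.1067 -0.6318  0.0048 -0.0004]
[111.4355 157.7858]
0.63 [107.4, 154.1] [0.562  0.0119 0.143 ]
driver [(0.87, array([ 0.5431, -0.1213,  0.2   ]))]
driver_collar [(0.97, array([ 0.5455, -0.1256,  0.234 ]))]
```

Run:
```python
from st import *
s=ctrl.snapshot("wrist");o=st()
g=np.zeros((384,384,2),np.float32)
for i in range(384):
    for j in range(384): g[i,j]=proj(s,[.557+(192-i)*.00015,.008+(192-j)*.00015,.143])
w=np.clip(cv2.remap(s["color"],g,None,cv2.INTER_CUBIC)*2.,0,255).astype(np.uint8)
a=np.clip(s["color"][10:330,200:300]*1.5,0,255).astype(np.uint8)
a=cv2.resize(a,(120,384))
b=cv2.resize(np.clip(s["color"][20:100,215:285]*1.5,0,255).astype(np.uint8),(280,320),interpolation=cv2.INTER_CUBIC);b=cv2.copyMakeBorder(b,0,64,0,0,cv2.BORDER_CONSTANT)
cv2.imwrite("pics/g.png",np.hstack([w,a,b])[:,:,::-1])
z=o["tool_pos"][2]+.019
for r in(40,50,60,70):print(r,onz(s,(250,r),z),)
```

```text
8.15 [ 0.5529 -0.1191  0.2765] [-179.9977    0.0056    6.5656] j6 88.90270219306458 open 0.023454228840408074 F [ 0.5986 -0.0995 -2.9682] M [-0.0486  0.1687 -0.0014]
40 [ 0.6496 -0.1081  0.2955]
50 [ 0.646  -0.1085  0.2955]
60 [ 0.6423 -0.109   0.2955]
70 [ 0.6386 -0.1094  0.2955]
```

View pics/g.png

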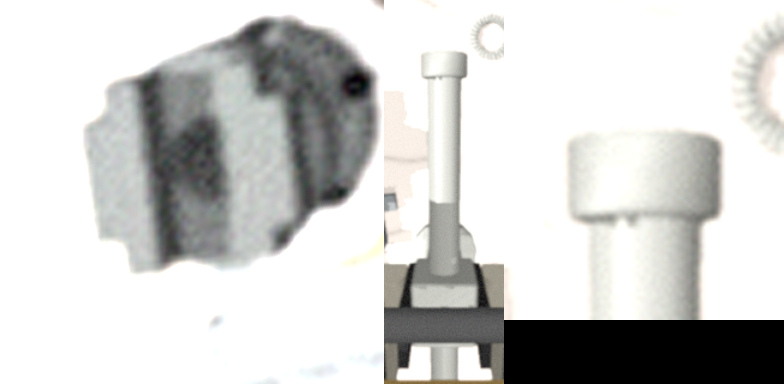

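{"op": "carry_out", "data": {
  "deltas": [
    [[0.11,-0.2,0,-0.001,-1],[0.11,-0.42,0,-0.001,-1],[0.11,-0.56,0,-0.001,-1],[0.11,-0.634,0,-0.001,-1],[0.11,-0.634,0,-0.001,-1]]
  ]
}}

```text
clock: 8.65
tool_pos: [0.5599, 0.0113, 0.2767]
orientation: [-180.0, -0.0, 7.2]
force: [-0.3, -0.1, -3.5]
opening: 0.0238
gripper_force: 30.0
```

{"op": "carry_out", "data": {
  "deltas": [
    [[0,0,0.1,0,-1],[0,0,0.2,0,-1],[0,0,0.25,0,-1],[0,0,0.25,0,-1],[0,0,0.25,0,-1]]
  ]
}}

```text
clock: 9.15
tool_pos: [0.5604, 0.0092, 0.2272]
orientation: [180.0, -0.0, 7.1]
force: [0.4, -0.3, -2.9]
opening: 0.0244
gripper_force: 30.0
```

Run:
```python
from st import *
t=ctrl.snapshot("scene");w=ctrl.snapshot("top");o=st();to(o,.5592,.0087,.226,7.3)
a=t["color"][100:240,190:370];cv2.imwrite("pics/i.png",cv2.resize(np.clip(a*1.7,0,255).astype(np.uint8),(720,560),interpolation=cv2.INTER_CUBIC)[:,:,::-1])
```

```text
9.25 [0.5607 0.0096 0.2277] [179.9999  -0.1007   7.0845] j6 76.0743165021076 open 0.023551325914005796 F [ 0.6773  0.0859 -2.9883] M [-0.0813  0.1771 -0.0012]
units [-0.0079  0.0036  0.0085 -0.0006]
```

View pics/i.png

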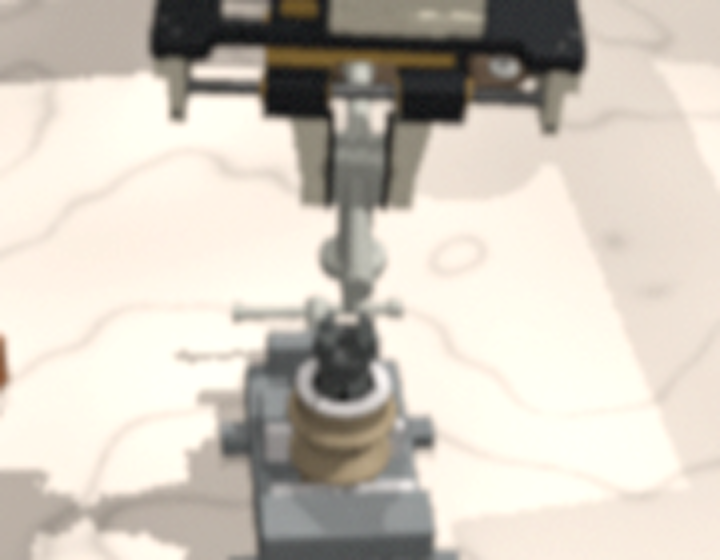

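Run:
```python
from st import *
t=ctrl.snapshot("scene")
for z in(.104,.125,.143,.155,.175,.187,.195,.25):
  p=proj(t,[.5592,.0087,z]);q=proj(t,[.5592,.0137,z]);print(z,(p-[190,100])*4,((q-p)*4)[0])
```

```text
0.104 [344.7218 380.6176] 9.095730304993367
0.125 [346.5027 351.618 ] 9.236910816149248
0.143 [348.0742 326.0403] 9.361558130310641
0.155 [349.1459 308.6041] 9.446596551650828
0.175 [350.9764 278.8339] 9.591916561821108
0.187 [352.1022 260.5309] 9.681339940992302
0.195 [352.8646 248.1393] 9.741916026511717
0.25 [358.3794 158.5829] 10.180531863361466
```

{"op": "carry_out", "data": {
  "deltas": [
    [[-0.005,0.003,0.02,0,-1],[-0.005,0.003,0.04,0,-1],[-0.005,0.003,0.06,0,-1],[-0.005,0.003,0.075,0,-1]]
  ]
}}

```text
clock: 9.7
tool_pos: [0.5588, 0.0091, 0.211]
orientation: [180.0, 0.0, 7.1]
force: [-0.0, 0.0, -3.3]
opening: 0.0238
gripper_force: 30.0
```

{"op": "carry_out", "data": {
  "deltas": [
    [[0,0,0.02,0,-1],[0,0,0.035,0,-1],[0,0,0.05,0,-1],[0,0,0.05,0,-1]]
  ]
}}

```text
clock: 10.1
tool_pos: [0.559, 0.009, 0.2012]
orientation: [180.0, 0.0, 7.1]
force: [1.5, -0.0, -3.3]
opening: 0.0239
gripper_force: 30.0
```

{"op": "carry_out", "data": {
  "deltas": [
    [[0.003,0,0.02,0,-1],[0.003,0,0.04,0,-1],[0.003,0,0.04,0,-1]]
  ]
}}

```text
clock: 10.4
tool_pos: [0.5595, 0.0091, 0.1929]
orientation: [180.0, 0.0, 7.1]
force: [0.4, -0.9, -4.1]
opening: 0.0237
gripper_force: 30.0
```

{"op": "carry_out", "data": {
  "deltas": [
    [[0,0,0.015,0,-1],[0,0,0.03,0,-1],[0,0,0.03,0,-1]]
  ]
}}

```text
clock: 10.7
tool_pos: [0.5596, 0.0091, 0.1871]
orientation: [180.0, 0.0, 7.1]
force: [-0.2, -1.0, -3.8]
opening: 0.0238
gripper_force: 30.0
```

{"op": "carry_out", "data": {
  "deltas": [
    [[0,0,0.01,0,-1],[0,0,0.018,0,-1],[0,0,0.018,0,-1],[0,0,0.018,0,-1]]
  ]
}}

```text
clock: 11.1
tool_pos: [0.5596, 0.0091, 0.184]
orientation: [-180.0, -0.0, 7.1]
force: [0.7, -0.1, -4.1]
opening: 0.0238
gripper_force: 30.0
```

Run:
```python
from st import *
o=st();print(o["joint_pos"])
```

```text
11.1 [0.5596 0.0091 0.184 ] [-179.9991   -0.0045    7.1029] j6 76.12709558279168 open 0.023789426558422845 F [ 0.7202 -0.0689 -4.0987] M [-0.2928 -0.0919  0.0058]
[ 20.9757  11.6087 -17.5762   0.0002 -60.8106  76.1271]
```

{"op": "carry_out", "data": {
  "deltas": [
    [[0,0,0.003,0.01,-1],[0,0,0.003,0.02,-1],[0,0,0.004,0.035,-1],[0,0,0.004,0.05,-1],[0,0,0.004,0.06,-1]]
  ]
}}

```text
clock: 11.6
tool_pos: [0.5597, 0.0088, 0.1837]
orientation: [180.0, -0.0, -14.7]
force: [-0.8, -0.9, 0.0]
opening: 0.0242
gripper_force: 30.0
```

Run:
```python
from st import *
o=st();print(o["tau"])
```

```text
11.6 [0.5597 0.0088 0.1837] [179.9692  -0.0256 -14.6672] j6 54.34124591094366 open 0.024158919946595914 F [-0.781  -0.9144  0.0303] M [-0.6547  0.4578  0.3285]
[  0.4732 -43.9326  28.0767   5.9971   0.5907   0.3264]
```

{"op": "carry_out", "data": {
  "deltas": [
    [[0,0,0.001,0.018,-1],[0,0,0.001,0.04,-1],[0,0,0.001,0.062,-1],[0,0,0.001,0.085,-1],[0,0,0.001,0.105,-1]]
  ]
}}

```text
clock: 12.1
tool_pos: [0.5598, 0.0091, 0.1836]
orientation: [-180.0, -0.0, -52.6]
force: [-0.9, -0.8, -0.9]
opening: 0.0239
gripper_force: 30.0
```

{"op": "carry_out", "data": {
  "deltas": [
    [[0,0,0.001,0.018,-1],[0,0,0.001,0.04,-1],[0,0,0.001,0.062,-1],[0,0,0.001,0.085,-1],[0,0,0.001,0.105,-1]]
  ]
}}

```text
clock: 12.6
tool_pos: [0.5602, 0.0093, 0.1835]
orientation: [-179.9, 0.0, -90.4]
force: [0.6, 1.0, -0.7]
opening: 0.0239
gripper_force: 30.0
```

{"op": "carry_out", "data": {
  "deltas": [
    [[0,0,0.001,0.018,-1],[0,0,0.001,0.04,-1],[0,0,0.001,0.062,-1],[0,0,0.001,0.085,-1],[0,0,0.001,0.105,-1]]
  ]
}}

```text
clock: 13.1
tool_pos: [0.5606, 0.0093, 0.1833]
orientation: [-179.9, 0.1, -128.2]
force: [2.2, -1.1, -1.5]
opening: 0.0238
gripper_force: 30.0
```

{"op": "carry_out", "data": {
  "deltas": [
    [[0,0,0.001,0.018,-1],[0,0,0.001,0.04,-1],[0,0,0.001,0.062,-1],[0,0,0.001,0.085,-1],[0,0,0.001,0.105,-1]]
  ]
}}

```text
clock: 13.6
tool_pos: [0.5608, 0.0091, 0.1832]
orientation: [-180.0, 0.1, -166.0]
force: [2.6, -2.3, -1.9]
opening: 0.0237
gripper_force: 30.0
```

{"op": "carry_out", "data": {
  "deltas": [
    [[0,0,0,0.01,-1],[0,0,0,0.018,-1],[0,0,0,0.018,-1],[0,0,0,0.018,-1]]
  ]
}}

```text
clock: 14.0
tool_pos: [0.5606, 0.009, 0.1831]
orientation: [-180.0, 0.1, -172.1]
force: [3.2, -2.8, -0.6]
opening: 0.0237
gripper_force: 30.0
```

Run:
```python
from st import *
o=st()
```

```text
14.0 [0.5606 0.009  0.1831] [-179.9715    0.1211 -172.0603] j6 -103.0564332914608 open 0.02370232035365484 F [ 3.1657 -2.8233 -0.6479] M [-1.0262 -1.5469  0.256 ]
```

{"op": "carry_out", "data": {
  "deltas": [
    [[0,0,0,-0.015,-1],[0,0,0,-0.035,-1],[0,0,-0.001,-0.057,-1],[0,0,-0.001,-0.08,-1],[0,0,-0.001,-0.1,-1]]
  ]
}}

```text
clock: 14.5
tool_pos: [0.5602, 0.009, 0.1831]
orientation: [-180.0, 0.1, -135.8]
force: [3.5, -2.1, 0.1]
opening: 0.0238
gripper_force: 30.0
```

{"op": "carry_out", "data": {
  "deltas": [
    [[0,0,0,-0.02,-1],[0,0,0,-0.04,-1],[0,0,-0.001,-0.06,-1],[0,0,-0.001,-0.08,-1],[0,0,-0.001,-0.1,-1]]
  ]
}}

```text
clock: 15.0
tool_pos: [0.56, 0.0091, 0.1832]
orientation: [-179.9, 0.0, -99.8]
force: [2.3, -1.7, 1.2]
opening: 0.024
gripper_force: 30.0
```

{"op": "carry_out", "data": {
  "deltas": [
    [[0,0,0,-0.02,-1],[0,0,0,-0.04,-1],[0,0,0,-0.06,-1],[0,0,0,-0.07,-1],[0,0,0,-0.07,-1]]
  ]
}}

```text
clock: 15.5
tool_pos: [0.5599, 0.009, 0.1833]
orientation: [-180.0, -0.0, -74.9]
force: [1.6, -1.6, 1.1]
opening: 0.0242
gripper_force: 30.0
```

{"op": "carry_out", "data": {
  "deltas": [
    [[0,0,0,0,-1],[0,0,0,0,-1]]
  ]
}}

```text
clock: 15.7
tool_pos: [0.56, 0.0091, 0.1832]
orientation: [-180.0, -0.0, -75.0]
force: [1.8, -1.5, 1.7]
opening: 0.0239
gripper_force: 30.0
```

Run:
```python
from st import *
o=st()
```

```text
15.7 [0.56   0.0091 0.1832] [-179.9527   -0.0161  -75.0394] j6 -6.023558181341508 open 0.0238607216790369 F [ 1.8177 -1.5369  1.7209] M [-0.9665 -0.6283 -0.218 ]
```

{"op": "carry_out", "data": {
  "deltas": [
    [[0,0,0,0.015,-1],[0,0,0,0.035,-1],[0,0,0.001,0.057,-1],[0,0,0.001,0.08,-1],[0,0,0.001,0.1,-1]]
  ]
}}

```text
clock: 16.2
tool_pos: [0.5603, 0.0095, 0.1832]
orientation: [-179.9, 0.0, -111.3]
force: [3.3, 0.4, 3.2]
opening: 0.0234
gripper_force: 30.0
```

{"op": "carry_out", "data": {
  "deltas": [
    [[0,0,0,0.02,-1],[0,0,0,0.04,-1],[0,0,0.001,0.06,-1],[0,0,0.001,0.08,-1],[0,0,0.001,0.1,-1]]
  ]
}}

```text
clock: 16.7
tool_pos: [0.5606, 0.0093, 0.183]
orientation: [-179.9, 0.1, -147.2]
force: [3.0, -2.6, 2.6]
opening: 0.0235
gripper_force: 30.0
```

{"op": "carry_out", "data": {
  "deltas": [
    [[0,0,0,0.02,-1],[0,0,0,0.04,-1],[0,0,0,0.055,-1],[0,0,0,0.055,-1],[0,0,0,0.05,-1]]
  ]
}}

```text
clock: 17.2
tool_pos: [0.5605, 0.0092, 0.1829]
orientation: [-180.0, 0.1, -164.8]
force: [3.8, -3.4, 2.3]
opening: 0.0236
gripper_force: 30.0
```

{"op": "carry_out", "data": {
  "deltas": [
    [[0,0,0,0,0.0],[0,0,0,0,0.0],[0,0,0,0,0.0],[0,0,-0.3,0,0.2],[0,0,-0.4,0,0.2]]
  ]
}}

```text
clock: 17.7
tool_pos: [0.5596, 0.0091, 0.2643]
orientation: [-180.0, -0.0, -164.9]
force: [1.0, 0.1, 0.5]
opening: 0.0511
gripper_force: 0.0
```

Run:
```python
from st import *
o=st();s=ctrl.snapshot("wrist");t=ctrl.snapshot("top")
for c,n in((s,"w"),(t,"t")):
  for q in ctrl.spot_point(c,"driver_head")[:1]: print(n,q["p"],q["centre"],onz(c,q["centre"],.202))
```

```text
17.7 [0.5596 0.0091 0.2643] [-179.9743   -0.0112 -164.9458] j6 -95.94552355909686 open 0.051129914053981255 F [1.0002 0.0813 0.4921] M [ 0.0222 -0.2041  0.0243]
w 0.82 [251.4, 209.4] [0.5612 0.0107 0.202 ]
t 0.71 [243.3, 198.5] [0.5622 0.0086 0.202 ]
```

{"op": "carry_out", "data": {
  "deltas": [
    [[0,0,0,-0.1,0.2],[0,0,0,-0.1,0.2],[0,0,0,-0.1,0.2],[0,0,0,-0.1,0.2],[0,0,0,-0.1,0.2]]
  ]
}}

```text
clock: 18.4
tool_pos: [0.5588, 0.0091, 0.2609]
orientation: [179.9, -0.1, -128.8]
force: [0.1, 0.2, -0.2]
opening: 0.0524
gripper_force: 0.0
```

{"op": "carry_out", "data": {
  "deltas": [
    [[0,0,0,-0.1,0.2],[0,0,0,-0.1,0.2],[0,0,0,-0.1,0.2],[0,0,0,-0.1,0.2],[0,0,0,-0.1,0.2]]
  ]
}}

```text
clock: 18.9
tool_pos: [0.5591, 0.0092, 0.2615]
orientation: [179.9, -0.0, -93.0]
force: [-0.2, 0.2, -0.9]
opening: 0.0524
gripper_force: 0.0
```

{"op": "carry_out", "data": {
  "deltas": [
    [[0,0,0,-0.1,0.2],[0,0,0,-0.1,0.2],[0,0,0,-0.1,0.2],[0,0,0,-0.1,0.2],[0,0,0,-0.1,0.2]]
  ]
}}

```text
clock: 19.4
tool_pos: [0.5593, 0.0091, 0.2618]
orientation: [179.9, 0.0, -57.1]
force: [0.1, 0.2, 0.2]
opening: 0.0528
gripper_force: 0.0
```

{"op": "carry_out", "data": {
  "deltas": [
    [[0,0,0,-0.1,0.2],[0,0,0,-0.1,0.2],[0,0,0,-0.1,0.2],[0,0,0,-0.1,0.2],[0,0,0,-0.1,0.2]]
  ]
}}

```text
clock: 19.9
tool_pos: [0.5594, 0.0091, 0.262]
orientation: [180.0, 0.0, -21.1]
force: [0.3, -0.6, -0.1]
opening: 0.0527
gripper_force: 0.0
```

{"op": "carry_out", "data": {
  "deltas": [
    [[0,0,0,-0.1,0.2],[0,0,0,-0.1,0.2],[0,0,0,-0.1,0.2],[0,0,0,-0.1,0.2],[0,0,0,-0.1,0.2]]
  ]
}}

```text
clock: 20.4
tool_pos: [0.5595, 0.0091, 0.2621]
orientation: [-180.0, 0.0, 14.8]
force: [0.2, -0.2, -0.8]
opening: 0.0524
gripper_force: 0.0
```

Run:
```python
from st import *
o=st();s=ctrl.snapshot("wrist");t=ctrl.snapshot("top")
for c,n in((s,"w"),(t,"t")):
  for q in ctrl.spot_point(c,"driver_head")[:1]: print(n,q["p"],q["centre"],onz(c,q["centre"],.202))
save(s,"k.png")
```

```text
20.4 [0.5595 0.0091 0.2621] [-179.9987    0.0232   14.8294] j6 83.85250562832029 open 0.05243256675491532 F [ 0.1656 -0.1821 -0.7997] M [-0.0737  0.1166  0.0257]
w 0.84 [249.2, 206.0] [0.56  0.01  0.202]
t 0.54 [244.2, 197.2] [0.5651 0.0066 0.202 ]
```

View pics/k.png

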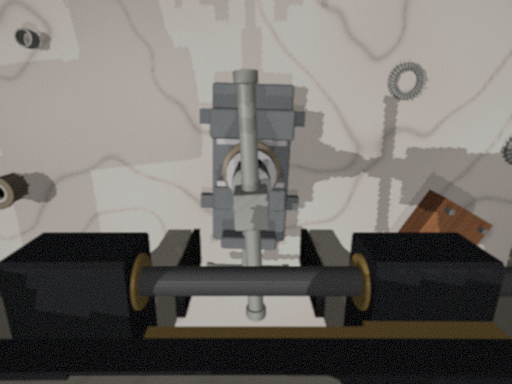

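{"op": "carry_out", "data": {
  "deltas": [
    [[0.006,-0.002,0.15,-0.005,0.2],[0.006,-0.002,0.3,-0.005,0.2],[0.006,-0.002,0.39,-0.005,0.2],[0.006,-0.002,0.39,-0.005,0.2],[0.006,-0.002,0.39,-0.005,0.2]]
  ]
}}

```text
clock: 21.1
tool_pos: [0.561, 0.0098, 0.1849]
orientation: [180.0, 0.0, 16.7]
force: [0.1, -0.1, 0.7]
opening: 0.0524
gripper_force: 0.0
```

{"op": "carry_out", "data": {
  "deltas": [
    [[0,0,0,0,-1],[0,0,0,0,-1],[0,0,0,0,-1],[0,0,0,0,-1],[0,0,0,0,-1]]
  ]
}}

```text
clock: 21.6
tool_pos: [0.561, 0.0096, 0.1849]
orientation: [180.0, -0.0, 16.8]
force: [0.6, -0.9, 1.9]
opening: 0.0235
gripper_force: 30.0
```

Run:
```python
from st import *
o=st()
```

```text
21.6 [0.561  0.0096 0.1849] [179.9651  -0.0364  16.8267] j6 85.81231405376798 open 0.02353593760262788 F [ 0.6014 -0.8714  1.9213] M [-0.6566 -0.0332  0.0021]
```

{"op": "carry_out", "data": {
  "deltas": [
    [[0,0,0,0.015,-1],[0,0,0,0.035,-1],[0,0,0.001,0.055,-1],[0,0,0.001,0.075,-1],[0,0,0.001,0.09,-1]]
  ]
}}

```text
clock: 22.1
tool_pos: [0.5611, 0.0092, 0.1847]
orientation: [180.0, -0.1, -15.8]
force: [0.9, -2.7, 0.2]
opening: 0.0242
gripper_force: 30.0
```

{"op": "carry_out", "data": {
  "deltas": [
    [[0,0,0,0.004,-1],[0,0,0,0.004,-1]]
  ]
}}

```text
clock: 22.3
tool_pos: [0.5611, 0.0093, 0.1847]
orientation: [180.0, -0.1, -16.9]
force: [0.9, -4.6, 2.8]
opening: 0.0238
gripper_force: 30.0
```

```bash
cat > m.py <<'E'
from st import *
o=ctrl.get_obs();print(round(o["clock"],2),"yaw",o["orientation"][2].round(2),"z",o["tool_pos"][2].round(4),"F",o["force"],"Mz",o["moment"][2].round(3),"tau6",o["tau"][5].round(3))
E
python3 m.py
```

```text
22.3 yaw -16.92 z 0.1847 F [ 0.9393 -4.5537  2.7978] Mz 0.325 tau6 -0.794
```

{"op": "carry_out", "data": {
  "deltas": [
    [[0,0,0,0.005,-1],[0,0,0,0.011,-1],[0,0,0,0.011,-1]]
  ]
}}

```text
clock: 22.6
tool_pos: [0.561, 0.0094, 0.1846]
orientation: [180.0, -0.1, -20.9]
force: [1.0, -4.0, 3.4]
opening: 0.0241
gripper_force: 30.0
```

```bash
python3 m.py
```

```text
22.6 yaw -20.87 z 0.1846 F [ 1.0265 -3.9818  3.3631] Mz 0.242 tau6 -0.789
```

{"op": "carry_out", "data": {
  "deltas": [
    [[0,0,0,0.006,-1],[0,0,0,0.011,-1],[0,0,0,0.011,-1]]
  ]
}}

```text
clock: 22.9
tool_pos: [0.561, 0.0094, 0.1846]
orientation: [180.0, -0.1, -24.8]
force: [1.1, -5.4, 3.4]
opening: 0.0241
gripper_force: 30.0
```

```bash
python3 m.py
```

```text
22.9 yaw -24.82 z 0.1846 F [ 1.0502 -5.4446  3.3583] Mz 0.276 tau6 -0.695
```

{"op": "carry_out", "data": {
  "deltas": [
    [[0,0,0,0.006,-1],[0,0,0,0.011,-1],[0,0,0,0.011,-1]]
  ]
}}

```text
clock: 23.2
tool_pos: [0.561, 0.0094, 0.1846]
orientation: [180.0, -0.1, -28.8]
force: [1.6, -5.2, 2.8]
opening: 0.024
gripper_force: 30.0
```

```bash
python3 m.py
```

```text
23.2 yaw -28.78 z 0.1846 F [ 1.6018 -5.1743  2.8349] Mz 0.316 tau6 -0.695
```

{"op": "carry_out", "data": {
  "deltas": [
    [[0,0,0,0.006,-1],[0,0,0,0.011,-1],[0,0,0,0.011,-1]]
  ]
}}

```text
clock: 23.5
tool_pos: [0.561, 0.0093, 0.1846]
orientation: [180.0, -0.1, -32.7]
force: [1.6, -5.0, 2.9]
opening: 0.0241
gripper_force: 30.0
```

```bash
python3 m.py
```

```text
23.5 yaw -32.74 z 0.1846 F [ 1.5824 -4.9978  2.8869] Mz 0.255 tau6 -0.695
```

{"op": "carry_out", "data": {
  "deltas": [
    [[0,0,0,0.006,-1],[0,0,0,0.011,-1],[0,0,0,0.011,-1]]
  ]
}}

```text
clock: 23.8
tool_pos: [0.561, 0.0093, 0.1846]
orientation: [180.0, -0.1, -36.7]
force: [1.0, -6.2, 3.1]
opening: 0.0239
gripper_force: 30.0
```

```bash
python3 m.py
```

```text
23.8 yaw -36.7 z 0.1846 F [ 0.9827 -6.2479  3.1262] Mz 0.301 tau6 -0.696
```

{"op": "carry_out", "data": {
  "deltas": [
    [[0,0,0,0.006,-1],[0,0,0,0.011,-1],[0,0,0,0.011,-1]]
  ]
}}

```text
clock: 24.1
tool_pos: [0.561, 0.0093, 0.1846]
orientation: [180.0, -0.1, -40.7]
force: [1.9, -5.3, 2.9]
opening: 0.0238
gripper_force: 30.1
```

```bash
python3 m.py
```

```text
24.1 yaw -40.65 z 0.1846 F [ 1.9272 -5.3395  2.8716] Mz 0.361 tau6 -0.742
```

{"op": "carry_out", "data": {
  "deltas": [
    [[0,0,0,0.004,-1],[0,0,0,0.008,-1],[0,0,0,0.008,-1]]
  ]
}}

```text
clock: 24.4
tool_pos: [0.561, 0.0093, 0.1846]
orientation: [180.0, -0.1, -43.5]
force: [1.2, -4.6, 3.6]
opening: 0.0238
gripper_force: 30.1
```

```bash
python3 m.py
```

```text
24.4 yaw -43.5 z 0.1846 F [ 1.1774 -4.5981  3.5769] Mz 0.505 tau6 -0.846
```

{"op": "carry_out", "data": {
  "deltas": [
    [[0,0,0,0.003,-1],[0,0,0,0.006,-1],[0,0,0,0.006,-1]]
  ]
}}

```text
clock: 24.7
tool_pos: [0.561, 0.0093, 0.1846]
orientation: [180.0, -0.1, -45.6]
force: [1.3, -5.7, 2.7]
opening: 0.0239
gripper_force: 30.2
```

```bash
python3 m.py
```

```text
24.7 yaw -45.63 z 0.1846 F [ 1.295  -5.6913  2.6581] Mz 0.674 tau6 -0.915
```

{"op": "carry_out", "data": {
  "deltas": [
    [[0,0,0,0.003,-1],[0,0,0,0.005,-1],[0,0,0,0.005,-1],[0,0,0,0.005,-1]]
  ]
}}

```text
clock: 25.1
tool_pos: [0.561, 0.0093, 0.1846]
orientation: [180.0, -0.1, -47.4]
force: [1.1, -4.9, 2.6]
opening: 0.0239
gripper_force: 30.4
```

```bash
python3 m.py; python3 m.py
```

```text
25.1 yaw -47.38 z 0.1846 F [ 1.1172 -4.9008  2.5894] Mz 0.828 tau6 -0.812
25.1 yaw -47.38 z 0.1846 F [ 1.1172 -4.9008  2.5894] Mz 0.828 tau6 -0.812
```

{"op": "carry_out", "data": {
  "deltas": [
    [[0,0,0,0,-1],[0,0,0,0,-1],[0,0,0,-0.01,-1],[0,0,0,-0.025,-1],[0,0,0,-0.045,-1]]
  ]
}}

```text
clock: 25.6
tool_pos: [0.5609, 0.0098, 0.1845]
orientation: [-180.0, -0.0, -31.0]
force: [0.2, -1.1, 3.9]
opening: 0.0242
gripper_force: 30.0
```

{"op": "carry_out", "data": {
  "deltas": [
    [[0,0,0,-0.02,-1],[0,0,0,-0.04,-1],[0,0,-0.001,-0.06,-1],[0,0,-0.001,-0.08,-1],[0,0,-0.001,-0.1,-1]]
  ]
}}

```text
clock: 26.1
tool_pos: [0.5605, 0.0094, 0.1847]
orientation: [180.0, 0.0, 5.0]
force: [-0.7, -4.2, 5.2]
opening: 0.0232
gripper_force: 30.0
```

{"op": "carry_out", "data": {
  "deltas": [
    [[0,0,0,-0.02,-1],[0,0,0,-0.04,-1],[0,0,-0.001,-0.06,-1],[0,0,-0.001,-0.08,-1],[0,0,-0.001,-0.1,-1]]
  ]
}}

```text
clock: 26.6
tool_pos: [0.5604, 0.0095, 0.1848]
orientation: [-180.0, 0.0, 41.0]
force: [0.3, -3.7, 4.3]
opening: 0.0239
gripper_force: 30.0
```

{"op": "carry_out", "data": {
  "deltas": [
    [[0,0,0,-0.015,-1],[0,0,0,-0.03,-1],[0,0,0,-0.03,-1],[0,0,0,-0.02,-1],[0,0,0,-0.02,-1]]
  ]
}}

```text
clock: 27.1
tool_pos: [0.5605, 0.0097, 0.1848]
orientation: [180.0, 0.0, 47.8]
force: [-0.6, -3.6, 3.8]
opening: 0.0242
gripper_force: 30.0
```

```bash
python3 m.py
```

```text
27.1 yaw 47.75 z 0.1848 F [-0.6461 -3.6379  3.81  ] Mz 0.057 tau6 -0.861
```

{"op": "carry_out", "data": {
  "deltas": [
    [[0,0,0,0,0.1],[0,0,0,0,0.2],[0,0,0,0,0.2],[0,0,-0.05,0,0.2],[0,0,-0.2,0,0.2]]
  ]
}}

```text
clock: 27.6
tool_pos: [0.559, 0.0097, 0.2227]
orientation: [-179.8, 0.3, 47.8]
force: [0.8, -0.0, -0.4]
opening: 0.0515
gripper_force: 0.0
```

{"op": "carry_out", "data": {
  "deltas": [
    [[0,0,-0.2,0,0.2],[0,0,-0.4,0,0.2],[0,0,-0.4,0,0.2],[0,0,-0.4,0,0.2],[0,0,-0.4,0,0.2]]
  ]
}}

```text
clock: 28.1
tool_pos: [0.5602, 0.0099, 0.304]
orientation: [-179.9, 0.0, 47.8]
force: [0.1, 0.2, -0.3]
opening: 0.0525
gripper_force: 0.0
```

Run:
```python
from st import *
o=st();s=ctrl.snapshot("wrist");t=ctrl.snapshot("scene")
a=cv2.resize(t["color"][100:240,190:370],(400,311));b=cv2.resize(s["color"],(400,311))
cv2.imwrite("pics/z.png",np.clip(np.hstack([a,b])*1.4,0,255).astype(np.uint8)[:,:,::-1])
```

```text
28.1 [0.5602 0.0099 0.304 ] [-179.9496    0.033    47.7911] j6 116.78634940957757 open 0.05254104960483309 F [ 0.0883  0.178  -0.2904] M [-0.0757  0.0838  0.001 ]
```

View pics/z.png

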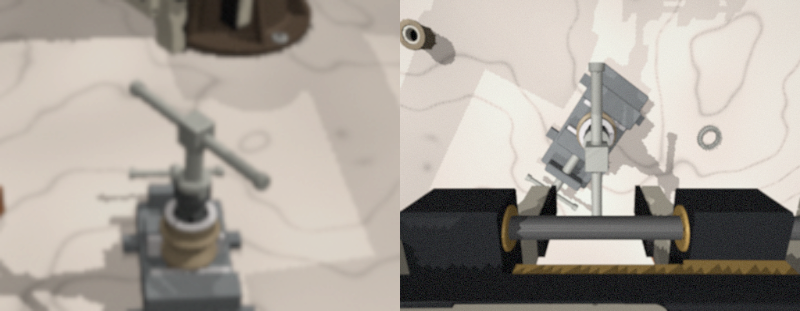

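The driver stands upright in the tap (left view: head at about (195,130), collar on the tap head at about (193,188)). The gripper is clear of it.

```bash
python3 -c "
from plant import ctrl
print(ctrl.close_job())"
```

```text
the job is handed in; nothing more can be done
None
```

The tap was run to the bottom, nipped at about 0.83 N m and backed off about a quarter turn. The driver is left upright and released in the tap, and the job was handed in at about 28 s; the hand-in returned no verdict.

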